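# Rock the stuck plunger out of the tile mould

### The arm

A 6-joint arm with a two-finger parallel gripper is mounted at the origin on the work surface. World frame = base frame: x ahead of the robot, y to its left, z up, the work surface at z = 0. Lengths are in mm, angles in degrees, forces in N, time in s.
With the tool pointing down it reaches from about 350 to 850 mm from the base axis. Payload 8.1 kg.
Tool frame: the origin (TCP) lies midway between the tips of the shut fingers; the grasp point (between the pads) lies 19 mm behind it; z points along the fingers, y is the line along which they close (so a half turn about z gives the same grasp; the last joint's range is limited). The gripper opens to 85 mm and grips with 20 to 120 N. Pads are 22 mm wide; open, the fingers measure 114 mm over their backs; the gripper's body (76 mm by 85 mm) begins 54 mm behind the grasp point. The pads swing forward as they close: fully open they stand 13 mm farther back than shut.
Start: joints at [60.825, 7.471, 85.268, -0, 87.261, -4.893], TCP at [246.716, 546.934, 231.292] pointing down, gripper open.
Joint ranges: [-169.43, 169.43], [-51.17, 129.36], [1.28, 143.12], [-76.62, 256.62], [0, 156.53], [-152.29, 152.29]. Speed limits (degrees/s): [136.94, 136.94, 159.86, 180, 180, 180].

### API

Orientations are given as [roll, pitch, yaw] about the fixed x, y, z axes, in that order (R = Rz(yaw) Ry(pitch) Rx(roll)).
In Python, from bench import r gives the robot as it stands. The module is installed in compiled form; this text tells all that it offers.
- The arm moves only by the tool jog_arm, never from a script. Its argument "rows" is a list of rows, each a list of 2 entries, a list of its own where there are three numbers: the shift along the tool's x, y, z in mm, then the turn, a rotation vector about the tool's x, y, z in rad. A call has 1 to 10 rows; each row is the pose to reach, as a shift and turn from the pose commanded when the call began, along the tool's axes at that moment; what a row does not reach only later rows make up. A row lasts 1/10 s, in which the tool goes at most 50 mm and 8.59 degrees, less where a joint would pass 70% of its speed; a pose out of reach is approached as far as the arm can. A call with a gripper value outside its range is refused whole. "grip" is the finger opening in mm, from 0 to 85.4, set as the call begins (left out, the last holds). The fingers move at their own pace and stop on an object; "force" is the grip in N (left out, the last holds). Time passes only in rows, so rows that repeat a pose let the fingers close. It gives the time, the measured TCP pose, the force, the opening and the grip force at its end, in the units of the state.
- r.sense(): the state, without advancing time (a new reading comes with each control period).
- r.snapshot(name): name is "scene" or "top"; returns (picture, depth): 400x640x3 uint8, blue, green, red; 400x640 float32, mm along the optical axis (not along the pixel's ray), 0 where there is no reading.
- r.camera_params(name): a dict with "fx", "fy", "cx", "cy" (pixels), "pose" (4x4, takes a point from camera to world coordinates). Camera axes: x right, y down, z forward; pixel columns grow to the right and rows downward; lengths in mm; the calibration is good to about 2 mm. A picture is of the moment at which its call begins. camera_params takes no time and is no camera call.
- r.hand_in(): hands the job in; it is judged then, once.
The state is a dict: "time": time; "joint_pos": joint angles; "qd": joint speeds; "joint_efforts": joint torques, N m; "tool_pos": TCP position; "tcp_rot": TCP orientation; "ft_force": force on the tool from outside, world axes, zero at the start; "wrist_torque": the same for the moment, N m; "finger_gap": finger opening in mm; "grip_force": force on a finger pad.
Only numpy, scipy, OpenCV 4.12 (cv2) and the standard library are available. Lean on these libraries where they do the work, as an engineer would, in place of code of your own. Each camera call takes 0.05 s, during which the arm holds its last target. There are 200 camera calls.

### The job

The graphite plunger has stuck in the aluminium tile mould: take it by its square steel stem and rock it side to side, towards the two ends of the mould, until it works free, with the mould left standing on the bench where it is (pulled straight up, the mould comes up with it). Finish while holding the plunger: level and still, straight above the mould and just clear of it, its foot about 2 cm over the rim, so that the mould can be brushed out. Leave the other things on the bench alone.

Things in the scene. Friction and masses are not known exactly. Their poses are not given: they have to be found in the camera images.
- mould: the tile mould, plain cast aluminium, 1.25 kg (12 N), standing loose on the bench. Foot plate 170 x 100 mm, 12 mm thick, with a rectangular block 120 x 86 mm on it whose top face, the rim, is 48 mm above the bench; a rectangular cavity in the top. Origin: centre of its underside, on the bench; x along its long side, y across, z up
- mould_rim (a point): middle of the cavity's mouth, level with the rim, 48 mm above the mould's underside. The cavity is 63 x 43 mm, its long side along the mould's x, and 28 mm deep, so the plunger's shank has 1.5 mm of play on each side and can tilt about 0.1 rad towards either end of the mould while seated, more as it rises
- mould_hold (a point): middle of the cavity 5.5 mm below the rim. At this height the two end walls, 30 mm to either side along the mould's x, hold the shank by friction, 8.5 to 11.5 N each. A straight pull (17 to 23 N) lifts the mould. Tilting the plunger about the mould's y axis, to one end and then the other, frees one end at a time, so that it climbs 3 to 5 mm with each swing
- plunger: the stuck plunger, 0.27 to 0.39 kg, seated in the mould, axes parallel to the mould's. From below: graphite shank 60 (x) x 40 mm, 22 mm high, inside the cavity; graphite flange 80 (x) x 58 mm, 8 mm thick, lying on the rim; upright square steel stem 28 x 28 mm, 58 mm high, in the middle, top 114 mm above the bench. Origin: centre of the foot (underside of the shank), 26 mm above the bench
- plunger_foot (a point): centre of the underside of the plunger's shank, the plunger's origin, 22 mm below the rim when seated. Once it has risen 17 mm the end walls no longer hold the shank; at 22 mm it is level with the rim
- plunger_stem (a point): point on the axis of the square steel stem: 64 mm above the foot, 34 mm above the flange's top, 24 mm below the stem's top. Grip the stem's flat sides anywhere above the flange
- optic_mould: bystander: round aluminium cup mould, open at the top with a fluted inside, 116 mm across its foot, 85 mm high, on the other side of the bench from the tile mould. Origin: centre of its underside
- round_plunger: bystander: a spare plunger with a round graphite nose (66 mm flange) and the same square steel stem, 86 mm high, standing free on the bench. Origin: centre of its underside
- wax: bystander: puck of beeswax, 48 mm across, 18 mm high, beside the tile mould. Origin: centre of its underside
- tray: bystander: flat steel tray, 150 x 250 mm, 20 mm high. Origin: centre of its underside
- tile: bystander: a pressed blue glass tile, 60 x 40 x 12 mm, in the tray. Origin: centre of its underside
- paddle: bystander: graphite paddle with a wooden handle, 350 mm long, 80 mm wide, 28 mm high, handle to its -x. Origin: on the bench, 25 mm behind the blade
- jacks: bystander: glassblower's steel jacks (spring tongs), 270 mm long, 75 mm wide, 20 mm high. Origin: on the bench, near its middle
- brush: bystander: brass-wire brush with a wooden back, 200 mm long, 26 mm wide, 30 mm high. Origin: on the bench, under the bristles' rear end
Mind the look-alikes: they are no part of the job. What is shaped like the mould but brown or red is not meant.

How it is judged:
By the outcome, as a careful person would: the job done as asked, in the order asked, and still so for the second after the job is handed in, while the arm keeps its last pose, push and grip.
It also fails if it takes over 48 s, if anything falls off the work surface, if the arm or the gripper's body presses on something with over 40 N, if the wrist force passes 120 N, or if a joint passes its speed limit or range.

## Working session

There is one attempt and no reset: what is moved stays moved. The work goes in short steps, Python scripts to look and compute and a tool call to move; the robot and the scene stay as the last step left them, time stands still between calls to the robot, and variables do not carry over. Pictures are saved under pics/ and viewed, at most 10 in all, crops included, and the job is handed in when it is done.

Besides the shell and the picture viewer there is one more tool, called after ">>>" as name(argument=value, ...), one argument or row to a line, values as JSON. jog_arm: Moves the arm, as the interface text tells. Its arguments: {"type":"object","properties":{"rows":{"type":"array"},"grip":{"type":"number"},"force":{"type":"number"}},"required":["rows"]}

```bash
mkdir -p pics
python3 - <<'E'
from bench import r
import cv2,numpy as np
for n in("scene","top"):
    p,d=r.snapshot(n); cv2.imwrite(f"pics/{n}0.png",p); np.save(f"{n}0.npy",d); np.save(f"{n}0p.npy",p)
    c=r.camera_params(n); print(n,c["fx"],c["fy"],c["cx"],c["cy"],np.round(c["pose"],3).tolist())
print(r.sense())
E
```

```text
scene 468.5792052959845 468.5792052959845 320.17347711597904 201.20109006282695 [[-0.151, 0.791, -0.592, 1178.001], [0.988, 0.114, -0.099, 106.659], [-0.011, -0.6, -0.8, 968.154], [0.0, 0.0, 0.0, 1.0]]
top 457.5266714729864 457.5266714729864 323.76998932655044 194.59057755394213 [[0.016, -0.985, 0.169, 329.296], [-1.0, -0.014, 0.011, -8.694], [-0.008, -0.169, -0.986, 1321.163], [0.0, 0.0, 0.0, 1.0]]
{'time': 0.1, 'joint_pos': array([ 6.08240340e+01,  7.51236203e+00,  8.53233799e+01, -1.54785275e-03,
        8.72593830e+01, -4.89266292e+00]), 'qd': array([ 0.00096416, -0.09490794, -0.18433141, -0.01992868, -0.13064968,
       -0.04903678]), 'joint_efforts': array([ 1.26997205e-03, -5.70946276e+01, -5.01946592e+01, -2.09596501e-04,
        8.04640440e-03,  6.14701617e-05]), 'tool_pos': array([246.49669786, 546.49553008, 230.32956551]), 'tcp_rot': array([-1.79905090e+02, -6.57281352e-03,  1.55716767e+02]), 'ft_force': array([-1.0010467 ,  0.68545749, -0.34640887]), 'wrist_torque': array([ 0.01652127, -0.02105171,  0.03508384]), 'grip_force': 0.0, 'finger_gap': 85.32940581783056}
```

View pics/top0.png

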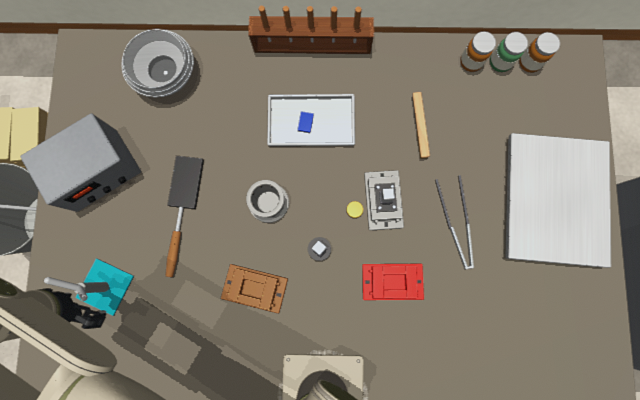

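View pics/scene0.png

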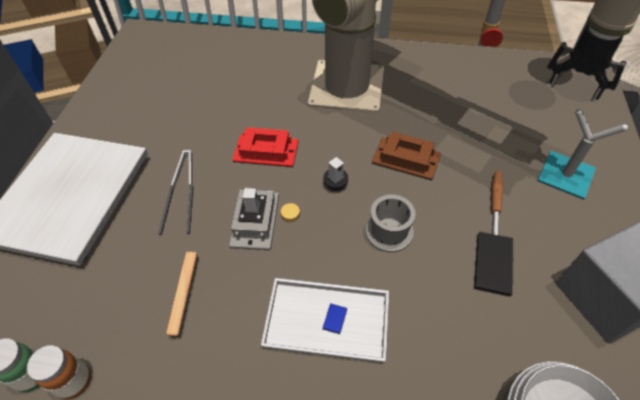

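Candidates: grey with stem, top (384,200) / scene (254,218); red, top (393,282); brown, top (254,288). The grey one is plain aluminium and has a plunger with a square steel stem in it, so it is the mould; the free stem at top (319,248) is the round spare. I'll confirm with a crop and measure.

```bash
cat > h.py <<'E'
import numpy as np,cv2
from bench import r
def cloud(n,d):
    c=r.camera_params(n); v,u=np.mgrid[0:400,0:640]
    P=np.stack([(u-c["cx"])/c["fx"]*d,(v-c["cy"])/c["fy"]*d,d,np.ones_like(d)],-1)@np.array(c["pose"]).T
    P[d<=0]=np.nan; return P[...,:3]
def rect(P,m):
    q=P[m][:,:2].astype(np.float32); R=cv2.minAreaRect(q)
    return np.round(R[0],1),np.round(R[1],1),round(R[2],1),len(q),np.round(np.median(P[m][:,2]),1)
E
python3 - <<'E'
from h import *
for n,(a,b,c,d) in {"top":(160,240,355,412),"scene":(170,255,222,285)}.items():
    P=cloud(n,np.load(n+"0.npy")); M=np.zeros((400,640),bool); M[a:b,c:d]=1
    z=P[...,2]
    for nm,lo,hi in(("plate+",5,130),("rim",38,53),("flange",51,64),("stemtop",105,125)):
        m=M&(z>lo)&(z<hi)
        k,l,s,_=cv2.connectedComponentsWithStats(m.astype(np.uint8)); 
        if k>1: print(n,nm,*rect(P,l==1+s[1:,4].argmax()))
    print("table z",np.nanmedian(z[M&(z<4)]))
A=cv2.resize(np.load("top0p.npy")[160:240,345:425],(400,400),interpolation=2)
B=cv2.resize(np.load("scene0p.npy")[175:255,215:295],(400,400),interpolation=2)
cv2.imwrite("pics/crop.png",np.hstack([A,B]))
E
```

```text
top plate+ [ 542.8 -166.7] [177.7 104.8] 4.3 2014 47.9
top rim [ 542.4 -166.8] [133.7  86.6] 4.8 713 48.3
top flange [ 544.3 -169.6] [94.  67.5] 0.3 457 56.3
top stemtop [ 542.1 -167. ] [27.2 29.9] 8.2 118 114.7
table z 0.37964066135464236
scene plate+ [ 544.  -164.5] [176.5  99.8] 3.7 2414 46.9
scene rim [ 546.2 -166. ] [130.5  87. ] 5.0 799 47.4
scene flange [ 542.  -166.5] [87.8 61.7] 3.0 457 56.0
scene stemtop [ 545.1 -165.7] [30.7 28.9] 0.4 142 113.3
table z -0.36695100186352647
```

View pics/crop.png

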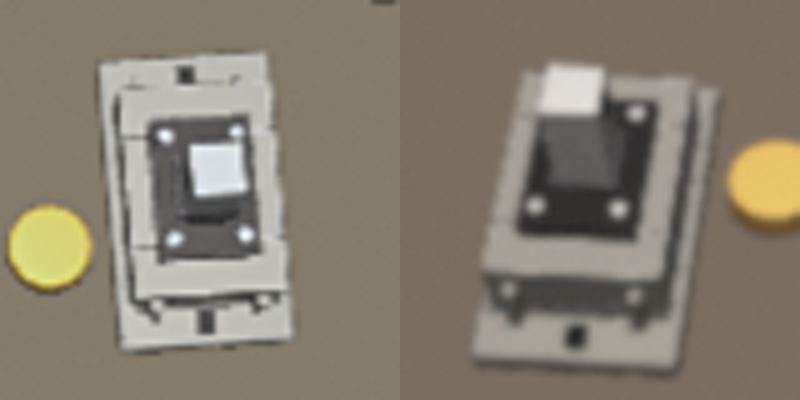

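The crop confirms it: a plain aluminium mould with a dark flange and square stem in the middle (top ≈ (388,194) at the stem top). The sizes and heights (176x102, rim 48, stem 114) match. Centre ≈ (543.5, -166.3), yaw ≈ 4.3°. I'll move over it with the fingers closing along the mould's x.

>>> jog_arm(
  rows=[
    [[-56, -53, 0], [0, 0, 0.107]],
    [[-100, -94, 0], [0, 0, 0.22]],
    [[-135, -126, 0], [0, 0, 0.34]],
    [[-170, -159, 0], [0, 0, 0.46]],
    [[-205, -192, 0], [0, 0, 0.58]],
    [[-240, -224, 0], [0, 0, 0.7]],
    [[-275, -257, 0], [0, 0, 0.82]],
    [[-310, -290, 0], [0, 0, 0.94]],
    [[-345, -322, 0], [0, 0, 1.072]],
    [[-380, -355, 0], [0, 0, 1.072]],
  ],
  grip=85,
  force=60,
)

```text
time: 1.1
tool_pos: [439.6, 83.6, 231.2]
tcp_rot: [180.0, -0.0, 94.0]
ft_force: [1.2, 1.4, -0.8]
finger_gap: 84.6
grip_force: 0.0
```

```bash
cat >> h.py <<'E'
from scipy.spatial.transform import Rotation as Ro
def delta(p,rpy):
    s=r.sense(); R=Ro.from_euler("xyz",s["tcp_rot"],degrees=True)
    print("t",round(s["time"],2),"shift",np.round(R.inv().apply(np.array(p)-s["tool_pos"]),1),"turn",np.round((R.inv()*Ro.from_euler("xyz",rpy,degrees=True)).as_rotvec(),3),"pos",np.round(s["tool_pos"],1),np.round(s["tcp_rot"],2),"f",np.round(s["ft_force"],1),np.round(s["wrist_torque"],2))
E
python3 -c "
from h import *
delta([543.6,-166.3,180],[180,0,94.3])"
```

```text
t 1.1 shift [-256.6   86.2   51.1] turn [ 0.    -0.    -0.005] pos [439.6  83.6 231.2] [ 1.7999e+02 -1.0000e-02  9.4030e+01] f [ 1.2  1.4 -0.8] [ 0.03 -0.01 -0.04]
```

>>> jog_arm(
  rows=[
    [[-40, 13, 0], [0, 0, 0]],
    [[-80, 26, 0], [0, 0, 0]],
    [[-120, 39, 0], [0, 0, 0]],
    [[-160, 52, 0], [0, 0, 0]],
    [[-200, 65, 20], [0, 0, 0]],
    [[-230, 75, 40], [0, 0, 0]],
    [[-240, 79, 51], [0, 0, 0]],
    [[-240, 79, 51], [0, 0, 0]],
    [[-240, 79, 51], [0, 0, 0]],
    [[-240, 79, 51], [0, 0, 0]],
  ],
)

```text
time: 2.1
tool_pos: [536.5, -146.7, 181.5]
tcp_rot: [179.9, 0.0, 94.4]
ft_force: [0.3, 0.3, 0.7]
finger_gap: 84.9
grip_force: 0.0
```

```bash
python3 -c "
from h import *
delta([543.6,-166.3,70],[180,0,94.3])
p,d=r.snapshot('scene');cv2.imwrite('pics/s1.png',cv2.resize(p[120:280,170:370],(800,640))[:600])"
```

```text
t 2.1 shift [-20.1   5.4 111.5] turn [0.001 0.    0.001] pos [ 536.5 -146.7  181.5] [1.7992e+02 1.0000e-02 9.4370e+01] f [0.3 0.3 0.7] [-0.03  0.04  0.01]
```

View pics/s1.png

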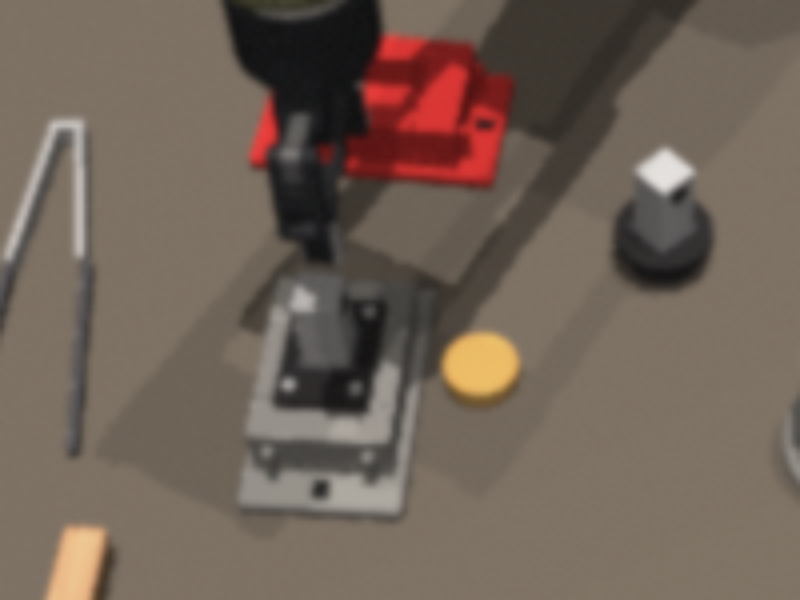

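The gripper hangs short of the mould, which stands undisturbed at crop (330,400). I'll finish the sideways move first, then go down.

>>> jog_arm(
  rows=[
    [[-15, 4, 0], [0, 0, 0]],
    [[-20, 5.4, 0], [0, 0, 0]],
    [[-20, 5.4, 0], [0, 0, 0]],
    [[-20, 5.4, 5], [0, 0, 0]],
    [[-20, 5.4, 15], [0, 0, 0]],
    [[-20, 5.4, 25], [0, 0, 0]],
    [[-20, 5.4, 35], [0, 0, 0]],
    [[-20, 5.4, 40], [0, 0, 0]],
    [[-20, 5.4, 40], [0, 0, 0]],
    [[-20, 5.4, 40], [0, 0, 0]],
  ],
)

```text
time: 3.15
tool_pos: [543.1, -167.3, 140.3]
tcp_rot: [-180.0, -0.0, 94.3]
ft_force: [1.3, -0.0, -0.4]
finger_gap: 85.1
grip_force: 0.0
```

```bash
python3 -c "
from h import *
delta([543.6,-166.3,70],[180,0,94.3])"
```

```text
t 3.15 shift [ 1.   0.6 70.3] turn [-0. -0.  0.] pos [ 543.1 -167.3  140.3] [-179.99   -0.     94.3 ] f [ 1.3 -0.  -0.4] [ 0.01 -0.01  0.02]
```

>>> jog_arm(
  rows=[
    [[1, 0.6, 10], [0, 0, 0]],
    [[1, 0.6, 22], [0, 0, 0]],
    [[1, 0.6, 34], [0, 0, 0]],
    [[1, 0.6, 46], [0, 0, 0]],
    [[1, 0.6, 56], [0, 0, 0]],
    [[1, 0.6, 64], [0, 0, 0]],
    [[1, 0.6, 69], [0, 0, 0]],
    [[1, 0.6, 70.5], [0, 0, 0]],
    [[1, 0.6, 70.5], [0, 0, 0]],
    [[1, 0.6, 70.5], [0, 0, 0]],
  ],
)

```text
time: 4.15
tool_pos: [544.0, -166.5, 70.4]
tcp_rot: [179.9, 0.0, 94.3]
ft_force: [-0.2, 0.1, 0.4]
finger_gap: 84.9
grip_force: 0.0
```

```bash
python3 -c "
from h import *
delta([543.6,-166.3,70],[180,0,94.3])
for n in('top','scene'):
  p,d=r.snapshot(n);cv2.imwrite(f'pics/{n}2.png',p);np.save(f'{n}2.npy',d)
A=cv2.imread('pics/top2.png')[150:250,335:435];B=cv2.imread('pics/scene2.png')[160:260,205:305]
cv2.imwrite('pics/c2.png',cv2.resize(np.hstack([A,B]),(800,400),interpolation=2))"
```

```text
t 4.15 shift [ 0.2 -0.4  0.4] turn [ 0.001  0.    -0.   ] pos [ 544.  -166.5   70.4] [1.7995e+02 2.0000e-02 9.4300e+01] f [-0.2  0.1  0.4] [-0.03  0.02  0.03]
```

View pics/c2.png

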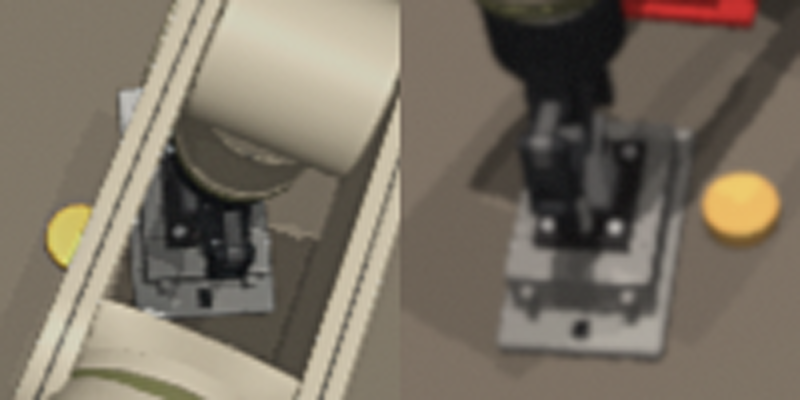

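The fingers stand astride the stem at both ends, clear of the flange. Closing.

>>> jog_arm(
  rows=[
    [[0, 0, 0], [0, 0, 0]],
    [[0, 0, 0], [0, 0, 0]],
    [[0, 0, 0], [0, 0, 0]],
    [[0, 0, 0], [0, 0, 0]],
    [[0, 0, 0], [0, 0, 0]],
    [[0, 0, 0], [0, 0, 0]],
    [[0, 0, 0], [0, 0, 0]],
    [[0, 0, 0], [0, 0, 0]],
    [[0, 0, 0], [0, 0, 0]],
    [[0, 0, 0], [0, 0, 0]],
  ],
  grip=20,
  force=90,
)

```text
time: 5.25
tool_pos: [543.5, -166.4, 70.1]
tcp_rot: [-180.0, 0.0, 94.3]
ft_force: [-3.7, 1.2, 5.9]
finger_gap: 27.2
grip_force: 91.3
```

```bash
python3 -c "
from h import *
delta([543.6,-166.3,70],[180,0,94.3])"
```

```text
t 5.25 shift [0.1 0.1 0.1] turn [-0.  0. -0.] pos [ 543.5 -166.4   70.1] [-179.99    0.     94.3 ] f [-3.7  1.2  5.9] [0.08 0.63 0.04]
```

Gripped: opening 27.2, on the 28 mm stem. Tool y is the mould's +x and a turn about tool x tilts the top towards +x. First swing: 0.09 rad towards the +x end, lifting 3.5 mm.

>>> jog_arm(
  rows=[
    [[0, 0.5, -0.6], [0.015, 0, 0]],
    [[0, 1, -1.1], [0.03, 0, 0]],
    [[0, 1.5, -1.7], [0.045, 0, 0]],
    [[0, 2, -2.3], [0.06, 0, 0]],
    [[0, 2.5, -2.8], [0.075, 0, 0]],
    [[0, 3, -3.4], [0.09, 0, 0]],
    [[0, 3, -3.4], [0.09, 0, 0]],
  ],
)

```text
time: 5.95
tool_pos: [545.7, -166.2, 73.4]
tcp_rot: [-174.7, -0.0, 94.3]
ft_force: [-10.3, 0.2, 10.5]
finger_gap: 27.0
grip_force: 91.7
```

```bash
cat >> h.py <<'E'
def sw(a0,h0,a1,h1,n=6,z=33,e0=0,e1=0):
    T=lambda a,h,e:np.array([e+z*np.sin(a),z-z*np.cos(a)-h])
    c,s=np.cos(a0),np.sin(a0); Rt=np.array([[c,s],[-s,c]])
    for k in range(1,n+1):
        f=k/n; d=Rt@(T(a0+f*(a1-a0),h0+f*(h1-h0),e0+f*(e1-e0))-T(a0,h0,e0)); print([[0,*np.round(d,1).tolist()],[round(f*(a1-a0),3),0,0]],end=", ")
    print()
def st():
    s=r.sense(); B=np.array([543.5,-166.4,70.1]); Rb=Ro.from_euler("xyz",[180,0,94.3],degrees=True); R=Ro.from_euler("xyz",s["tcp_rot"],degrees=True)
    a=(Rb.inv()*R).as_rotvec(); q=Rb.inv().apply(s["tool_pos"]-B+R.apply([0,0,33]))-[0,0,33]
    print("t",round(s["time"],2),"tilt",np.round(a,3),"mid-shank shift (tool)",np.round(q,1),"f tool",np.round(Rb.inv().apply(s["ft_force"]),1),"m",np.round(Rb.inv().apply(s["wrist_torque"]),2),"gap",round(s["finger_gap"],1))
E
python3 -c "
from h import *
st(); sw(.09,3.5,-.09,7)"
```

```text
t 5.95 tilt [0.093 0.    0.   ] mid-shank shift (tool) [ 0.  -0.9 -3.4] f tool [  0.9 -10.2 -10.5] m [ 0.81  0.18 -0.04] gap 27.0
[[0, -1.0, -0.6], [-0.03, 0, 0]], [[0, -2.1, -1.1], [-0.06, 0, 0]], [[0, -3.1, -1.6], [-0.09, 0, 0]], [[0, -4.2, -2.1], [-0.12, 0, 0]], [[0, -5.2, -2.5], [-0.15, 0, 0]], [[0, -6.2, -3.0], [-0.18, 0, 0]],
```

>>> jog_arm(
  rows=[
    [[0, -1.0, -0.8], [-0.03, 0, 0]],
    [[0, -2.1, -1.4], [-0.06, 0, 0]],
    [[0, -3.1, -2.1], [-0.09, 0, 0]],
    [[0, -4.2, -2.7], [-0.12, 0, 0]],
    [[0, -5.2, -3.4], [-0.15, 0, 0]],
    [[0, -6.2, -4.0], [-0.18, 0, 0]],
    [[0, -6.2, -4.0], [-0.18, 0, 0]],
  ],
)

```text
time: 6.65
tool_pos: [539.8, -166.5, 76.8]
tcp_rot: [174.9, -0.0, 94.3]
ft_force: [0.3, -1.2, -5.2]
finger_gap: 27.2
grip_force: 90.7
```

```bash
python3 -c "
from h import *
st(); sw(-.09,8,.09,12)
p,d=r.snapshot('scene');np.save('scene3.npy',d);cv2.imwrite('pics/c3.png',cv2.resize(p[160:260,205:305],(500,500),interpolation=2))
P=cloud('scene',d);P0=cloud('scene',np.load('scene0.npy'))
for Q in(P0,P):
  z=Q[...,2];M=np.zeros((400,640),bool);M[222:255,222:285]=1
  m=M&(z>6)&(z<18);print('plate',m.sum(),np.round(np.median(Q[m],0),1)); m=M&(z>35)&(z<60);print('rim',m.sum(),np.round(np.median(Q[m],0),1))
"
```

```text
t 6.65 tilt [-0.089  0.     0.001] mid-shank shift (tool) [ 0.2 -0.7 -6.9] f tool [-1.2  0.2  5.2] m [-0.14 -0.14 -0.  ] gap 27.2
[[0, 1.0, -0.6], [0.03, 0, 0]], [[0, 2.1, -1.3], [0.06, 0, 0]], [[0, 3.1, -1.9], [0.09, 0, 0]], [[0, 4.2, -2.4], [0.12, 0, 0]], [[0, 5.2, -2.9], [0.15, 0, 0]], [[0, 6.3, -3.5], [0.18, 0, 0]], 
plate 525 [ 614.  -153.6   11.3]
rim 425 [ 596.4 -158.4   47. ]
plate 525 [ 614.4 -153.9   11.6]
rim 428 [ 595.7 -159.    46.7]
```

View pics/c3.png

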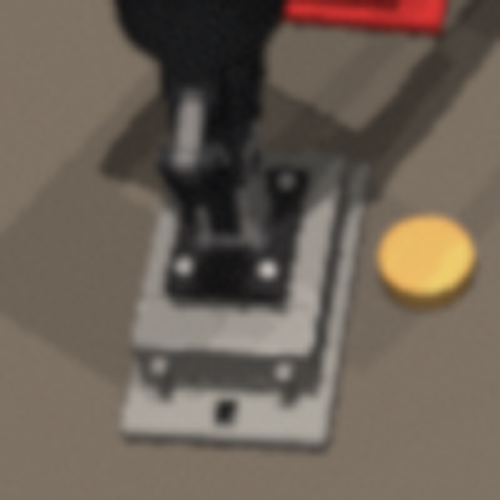

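The mould is unmoved (plate and rim heights and positions as before). The plunger is tilted towards the near end with the flange lifted. Next swing.

>>> jog_arm(
  rows=[
    [[0, 1.0, -0.6], [0.03, 0, 0]],
    [[0, 2.1, -1.3], [0.06, 0, 0]],
    [[0, 3.1, -1.9], [0.09, 0, 0]],
    [[0, 4.2, -2.4], [0.12, 0, 0]],
    [[0, 5.2, -2.9], [0.15, 0, 0]],
    [[0, 6.3, -3.5], [0.18, 0, 0]],
    [[0, 6.3, -3.5], [0.18, 0, 0]],
  ],
)

```text
time: 7.4
tool_pos: [547.3, -166.0, 81.6]
tcp_rot: [-174.7, -0.0, 94.3]
ft_force: [-3.4, -0.0, 1.7]
finger_gap: 27.1
grip_force: 91.6
```

```bash
python3 -c "
from h import *
st(); sw(.09,12,-.09,16)"
```

```text
t 7.4 tilt [ 0.092 -0.    -0.   ] mid-shank shift (tool) [  0.2   0.8 -11.6] f tool [ 0.2 -3.4 -1.7] m [0.43 0.04 0.09] gap 27.1
[[0, -1.0, -0.6], [-0.03, 0, 0]], [[0, -2.1, -1.3], [-0.06, 0, 0]], [[0, -3.1, -1.9], [-0.09, 0, 0]], [[0, -4.2, -2.4], [-0.12, 0, 0]], [[0, -5.2, -2.9], [-0.15, 0, 0]], [[0, -6.3, -3.5], [-0.18, 0, 0]],
```

>>> jog_arm(
  rows=[
    [[0, -1.1, -0.6], [-0.03, 0, 0]],
    [[0, -2.3, -1.3], [-0.06, 0, 0]],
    [[0, -3.4, -1.9], [-0.09, 0, 0]],
    [[0, -4.6, -2.4], [-0.12, 0, 0]],
    [[0, -5.7, -2.9], [-0.15, 0, 0]],
    [[0, -6.8, -3.5], [-0.18, 0, 0]],
    [[0, -6.8, -3.5], [-0.18, 0, 0]],
  ],
)

```text
time: 8.1
tool_pos: [539.8, -166.5, 85.9]
tcp_rot: [174.8, -0.0, 94.3]
ft_force: [-0.6, 0.4, -4.0]
finger_gap: 27.0
grip_force: 91.2
```

```bash
python3 -c "
from h import *
st(); sw(-.09,16,.09,20)"
```

```text
t 8.1 tilt [-0.091  0.     0.001] mid-shank shift (tool) [  0.2  -0.7 -15.9] f tool [ 0.4 -0.6  4. ] m [-0.28  0.19  0.  ] gap 27.0
[[0, 1.0, -0.6], [0.03, 0, 0]], [[0, 2.1, -1.3], [0.06, 0, 0]], [[0, 3.1, -1.9], [0.09, 0, 0]], [[0, 4.2, -2.4], [0.12, 0, 0]], [[0, 5.2, -2.9], [0.15, 0, 0]], [[0, 6.3, -3.5], [0.18, 0, 0]],
```

>>> jog_arm(
  rows=[
    [[0, 1.1, -0.6], [0.03, 0, 0]],
    [[0, 2.2, -1.3], [0.06, 0, 0]],
    [[0, 3.3, -1.9], [0.09, 0, 0]],
    [[0, 4.4, -2.4], [0.12, 0, 0]],
    [[0, 5.5, -2.9], [0.15, 0, 0]],
    [[0, 6.6, -3.5], [0.18, 0, 0]],
    [[0, 6.6, -3.5], [0.18, 0, 0]],
  ],
)

```text
time: 8.8
tool_pos: [546.7, -166.1, 90.9]
tcp_rot: [-174.7, 0.0, 94.3]
ft_force: [-8.9, 0.1, 9.5]
finger_gap: 27.1
grip_force: 93.0
```

```bash
python3 -c "
from h import *
st(); sw(.09,20,0,22)"
```

```text
t 8.8 tilt [ 0.093 -0.    -0.   ] mid-shank shift (tool) [  0.1   0.2 -21. ] f tool [ 0.8 -8.8 -9.5] m [1.37 0.28 0.02] gap 27.1
[[0, -0.5, -0.3], [-0.015, 0, 0]], [[0, -1.0, -0.6], [-0.03, 0, 0]], [[0, -1.6, -1.0], [-0.045, 0, 0]], [[0, -2.1, -1.3], [-0.06, 0, 0]], [[0, -2.6, -1.6], [-0.075, 0, 0]], [[0, -3.1, -1.9], [-0.09, 0, 0]],
```

>>> jog_arm(
  rows=[
    [[0, -0.7, -0.3], [-0.015, 0, 0]],
    [[0, -1.4, -0.6], [-0.03, 0, 0]],
    [[0, -2.0, -1.0], [-0.045, 0, 0]],
    [[0, -2.6, -1.3], [-0.06, 0, 0]],
    [[0, -3.1, -1.6], [-0.075, 0, 0]],
    [[0, -3.5, -1.9], [-0.09, 0, 0]],
    [[0, -3.5, -1.9], [-0.09, 0, 0]],
  ],
)

```text
time: 9.5
tool_pos: [543.0, -166.5, 92.3]
tcp_rot: [179.9, 0.0, 94.3]
ft_force: [0.2, 0.4, -2.6]
finger_gap: 27.3
grip_force: 91.2
```

```bash
python3 -c "
from h import *
st()
p,d=r.snapshot('scene');np.save('scene4.npy',d);cv2.imwrite('pics/c4.png',cv2.resize(p[160:260,205:305],(500,500),interpolation=2))
for Q in(cloud('scene',np.load('scene0.npy')),cloud('scene',d)):
  z=Q[...,2];M=np.zeros((400,640),bool);M[222:255,222:285]=1
  m=M&(z>6)&(z<18);print('plate',m.sum(),np.round(np.median(Q[m],0),1),np.round(Q[m][:,0].max(),1)); m=M&(z>40)&(z<52);print('rim',m.sum(),np.round(np.median(Q[m],0),1))
"
```

```text
t 9.5 tilt [-0.001 -0.     0.   ] mid-shank shift (tool) [ -0.   -0.5 -22.2] f tool [0.4 0.2 2.6] m [ 0.   -0.02 -0.02] gap 27.3
plate 525 [ 614.  -153.6   11.3] 634.2
rim 359 [ 594.3 -159.5   47.3]
plate 522 [ 613.9 -152.6   11.6] 633.3
rim 365 [ 594.  -158.8   47.2]
```

View pics/c4.png

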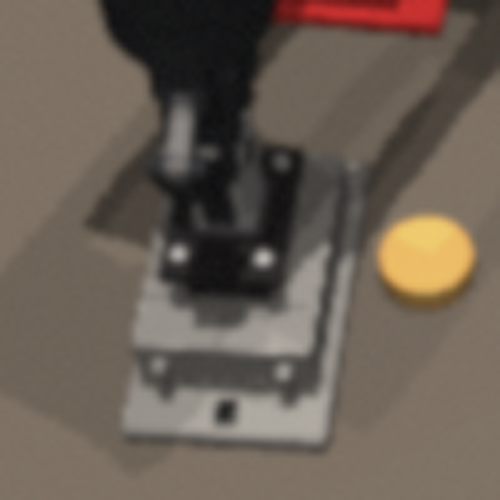

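The mould has not moved, the flange is clear of the rim, and the load is just the plunger's weight. Lifting 20 mm straight up.

>>> jog_arm(
  rows=[
    [[0, 0.3, -2], [0, 0, 0]],
    [[0, 0.3, -4], [0, 0, 0]],
    [[0, 0.3, -7], [0, 0, 0]],
    [[0, 0.3, -10], [0, 0, 0]],
    [[0, 0.3, -13], [0, 0, 0]],
    [[0, 0.3, -16], [0, 0, 0]],
    [[0, 0.3, -18.5], [0, 0, 0]],
    [[0, 0.3, -20], [0, 0, 0]],
    [[0, 0.3, -20], [0, 0, 0]],
    [[0, 0.3, -20], [0, 0, 0]],
  ],
)

```text
time: 10.55
tool_pos: [543.5, -166.3, 112.1]
tcp_rot: [-180.0, -0.0, 94.3]
ft_force: [-0.4, -0.2, -3.7]
finger_gap: 26.9
grip_force: 91.2
```

```bash
python3 -c "
from h import *
st()
p,d=r.snapshot('scene');cv2.imwrite('pics/c5.png',cv2.resize(p[150:250,205:305],(600,600),interpolation=2))
Q=cloud('scene',d);z=Q[...,2];M=np.zeros((400,640),bool);M[170:255,222:285]=1
m=M&(z>6)&(z<18);m[:222]=0;print('plate',np.round(np.median(Q[m],0),1))
m=M&(z>91)&(z<106)&(np.abs(Q[...,1]+166)<28)&(np.abs(Q[...,0]-544)<60)&(p.max(-1)<70)
q=Q[m];print('flange',m.sum(),np.round(q.min(0),1),np.round(q.max(0),1))
g=q[q[:,0]>565]; print(np.round(np.linalg.lstsq(np.c_[q[:,:2]-[544,-166],np.ones(len(q))],q[:,2],rcond=None)[0],3),len(g),np.median(g,0))
"
```

```text
t 10.55 tilt [0. 0. 0.] mid-shank shift (tool) [  0.1  -0.  -42. ] f tool [-0.2 -0.4  3.7] m [0.04 0.01 0.02] gap 26.9
plate [ 614.1 -153.2   11.7]
flange 397 [ 500.7 -193.8   91.1] [ 587.3 -138.   105.5]
[-1.5000e-02 -1.1000e-02  9.8036e+01] 160 [ 578.40811279 -165.46061854   97.44135563]
```

View pics/c5.png

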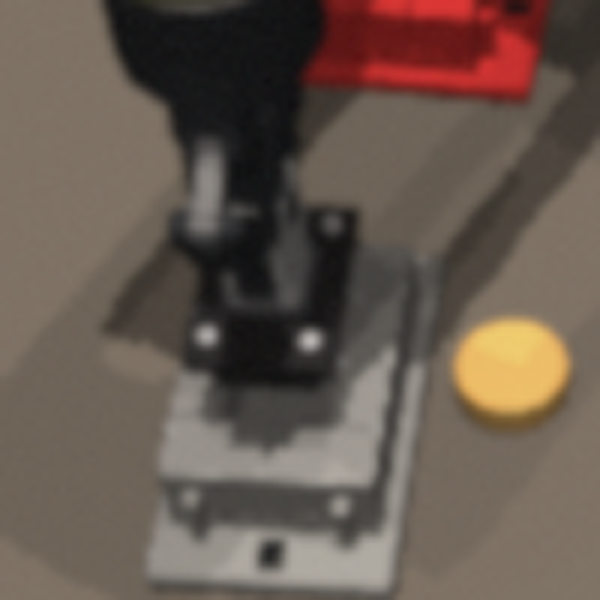

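The plunger hangs level at crop (260,340), with the flange top at 98 mm, so the foot is about 68 mm up, 20 mm over the rim. The mould is unmoved. I'll let it settle and hand in.

>>> jog_arm(
  rows=[
    [[0, 0, 0], [0, 0, 0]],
    [[0, 0, 0], [0, 0, 0]],
    [[0, 0, 0], [0, 0, 0]],
    [[0, 0, 0], [0, 0, 0]],
    [[0, 0, 0], [0, 0, 0]],
  ],
)

```text
time: 11.1
tool_pos: [543.5, -166.3, 112.1]
tcp_rot: [-180.0, -0.0, 94.3]
ft_force: [-0.4, -0.3, -3.5]
finger_gap: 26.8
grip_force: 91.2
```

```bash
python3 -c "
from h import *
st(); print(r.hand_in())"
```

```text
t 11.1 tilt [ 0.  0. -0.] mid-shank shift (tool) [  0.1   0.  -42. ] f tool [-0.3 -0.4  3.5] m [-0.    0.03  0.01] gap 26.8
the job is handed in; nothing more can be done
None
```

The plunger was rocked free in five swings and handed in at 11.1 s, held level and still about 20 mm above the rim; the mould had not moved beyond camera accuracy and nothing else was touched.

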